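# Fit the centring pin in the banding wheel's block

### The arm

A 6-joint arm with a two-finger parallel gripper is mounted at the origin on the work surface. World frame = base frame: x ahead of the robot, y to its left, z up, the work surface at z = 0. Lengths are in m, angles in rad, forces in N, time in s.
With the tool pointing down it reaches from about 0.375 to 0.975 m from the base axis. Payload 3.8 kg.
Tool frame: the origin (TCP) lies midway between the tips of the shut fingers; the grasp point (between the pads) lies 19 mm behind it; z points along the fingers, y is the line along which they close (so a half turn about z gives the same grasp; the last joint's range is limited). The gripper opens to 85 mm and grips with 20 to 120 N. Pads are 22 mm wide; open, the fingers measure 114 mm over their backs; the gripper's body (76 mm by 85 mm) begins 54 mm behind the grasp point. The pads swing forward as they close: fully open they stand 13 mm farther back than shut.
Start: joints at [1.099, 0.264, 1.604, -0, 1.274, -0.037], TCP at [0.284, 0.612, 0.231] pointing down, gripper open.
Joint ranges: [-2.63, 2.63], [-0.94, 2.18], [0.31, 2.57], [-1.31, 4.45], [0, 2.66], [-2.55, 2.55]. Speed limits (rad/s): [2.57, 2.57, 3.14, 3.14, 3.14, 3.14].

### API

Orientations are given as a rotation vector (axis times angle).
In Python, from workcell import read_state, vision, ticket gives the robot as it stands. The module is installed in compiled form; this text tells all that it offers.
- The arm moves only by the tool jog_arm, never from a script. Its arguments are lists of equal length, an entry for each row: "turn": the turn, a rotation vector about the tool's x, y, z in rad, a list of three; "delta_pos": the shift along the tool's x, y, z in m, a list of three; "gripper": the finger opening in m, from 0 to 0.0854. In form: {"turn": [[rx, ry, rz], ...], "delta_pos": [[dx, dy, dz], ...], "gripper": [gripper, ...]}. A call has 1 to 20 rows; each row shifts and turns the commanded pose from where the row before left it, along the tool's axes as they then stand; what a row does not reach is not made up. A row lasts 1/12 s, in which the tool goes at most 41.7 mm and 7.16 degrees, less where a joint would pass 70% of its speed; a pose out of reach is approached as far as the arm can. A call with a gripper value outside its range is refused whole. The fingers move at their own pace and stop on an object; "grip_force" is the grip in N (left out, the last holds). Time passes only in rows, so rows that do not move let the fingers close. It gives the time, the measured TCP pose, the force, the opening and the grip force at its end, in the units of the state.
- read_state(): the state, without advancing time (a new reading comes with each control period).
- vision.read_camera(name): name is "side" or "top" or "wrist"; returns the picture (400x640x3 uint8, red, green, blue); there is no depth.
- vision.calibration(name): a dict with "vfov" (degrees; the focal length in pixels is half the picture's height over the tangent of half this angle, whatever the lens; pixels are square), "cx", "cy" (the principal point, pixels), "R" (3x3) and "t" (3): a world point X has camera coordinates R X + t; the wrist camera has in their place "mount" (4x4, takes a point from camera to tool coordinates, whose origin is the TCP and whose axes are the flange's). Camera axes: x right, y down, z forward; pixel columns grow to the right and rows downward; lengths in m; the calibration is good to about 2 mm. A picture is of the moment at which its call begins: read the wrist's pose just before it. calibration takes no time and is no camera call.
- ticket.finish_job(): hands the job in; it is judged then, once.
The state is a dict: "time": time; "q": joint angles; "joint_vel": joint speeds; "joint_torque": joint torques, N m; "tool_pos": TCP position; "tcp_rot": TCP orientation; "wrist_force": force on the tool from outside, world axes, zero at the start; "torque": the same for the moment, N m; "width": opening from 0.0 (shut) to 1.0 (fully open); "grip_force": force on a finger pad.
Only numpy, scipy, OpenCV 4.12 (cv2) and the standard library are available. Lean on these libraries where they do the work, as an engineer would, in place of code of your own. Each camera call takes 0.05 s, during which the arm holds its last target. There are 200 camera calls.

### The job

Take the cone-topped centring pin out of the rack and fit it in the hole in the wooden block on the banding wheel: the block was screwed on by hand and sits a little off-centre, so feel for the hole lightly, then press the pin straight down until its shoulder is fully home on the block, and let go. Do not push hard enough to bruise the wood, and leave the other pins, the cups and the glaze jar where they are.

Things in the scene. Friction and masses are not known exactly. Their poses are not given: they have to be found in the camera images.
- cone_pin: Pale beech, 50 g. Shank 16 mm in diameter, 26 mm long, square-cut end; above it a round head 30 mm in diameter, 26 mm high (the grip), topped by an 18 mm high cone: 70 mm in all. The shoulder (underside of the head) is 26 mm above the origin, which is the centre of the shank's lower end; z along the pin to the cone. Starts upright in one of the rack's three places, shoulder on the rack.
- flat_pin: Pale beech, 50 g. Shank 16 mm in diameter, 26 mm long, square-cut end; square flat head 30 x 30 x 30 mm. Origin at the shank's lower end. In another place of the rack; not for this job, leave it there.
- ball_pin: Pale beech, 50 g. Shank 16 mm in diameter, 26 mm long, square-cut end; short round head with a ball top of 34 mm diameter. Origin at the shank's lower end. In another place of the rack; not for this job, leave it there.
- rack: Dark wooden rack, fixed to the table, 60 (x) x 190 (y) x 40 mm high. Origin: centre of its underside; its y runs along the row of three holes, 65 mm apart (y = -65, 0, 65 mm). Holes are 22 mm wide, so the pins stand with 3 mm play all round.
- wheel: Banding wheel (potter's turntable), fixed, locked: dark round head 220 mm across, its top 70 mm above the table, and on it a brown wooden block 130 x 130 x 40 mm, sides along the wheel's x and y; the block counts as part of the wheel. Origin: on the wheel's axis at table height. The block sits up to 5 mm off the axis in x and up to 5 mm in y, each time otherwise, unmeasured; it does not shift.
- wheel_top (a point): Point on the wheel's axis level with the block's top face, 110 mm above the table; z up. Up to 5 mm away in x and in y, mid-block, is the blind hole: round, 17.5 mm wide, sharp-edged, 36 mm deep. A pin slides freely 18 mm in; the last 8 mm till its shoulder meets the block are tight and take about 8 N; it stays where pushed. Over 40 N between pin and wheel bruises the wood.
- cup_a: White bisque cup, 72 mm across, 62 mm high, standing on the table. Origin: centre of its underside. A bystander.
- cup_b: White bisque cup, like the other. A bystander.
- glaze_jar: Glaze jar with white cap, 84 mm across, 110 mm high, standing on the table. Origin: centre of its underside. A bystander.

How it is judged:
On the way, in this order (a step that is already met when the one before it is completed fails the run):
1. the cone-topped pin is lifted clear of the rack (z of cone_pin in the frame of rack above 0.045 m), for 0.1 s.
2. its shank has entered the hole in the block (z of cone_pin in the frame of wheel_top below -0.01 m and horizontal distance between cone_pin and wheel_top below 0.01 m), for 0.1 s.
3. it is pressed home, shoulder on the block (z of cone_pin in the frame of wheel_top below -0.024 m and horizontal distance between cone_pin and wheel_top below 0.01 m and angle between the z axis of cone_pin and the z axis of wheel, either way round below 0.06 rad), for 0.2 s.
At the end, for the whole second after the job is handed in: The cone-topped pin stands upright in the block's hole (within 0.06 rad of the wheel's axis direction, within 10 mm of the axis), its shoulder within 2 mm of the block's top, released and at rest (all of step 3 and linear speed of cone_pin below 0.02 m/s and contact force between the fingers and cone_pin below 0.1 N); the robot touches nothing.
It fails at once if the pin and the wheel with its block press on each other with more than 40 N (contact force between cone_pin and wheel above 40 N).
It fails at once if another pin is moved by more than 15 mm (distance of any of flat_pin, ball_pin from where it was at the start of the episode above 0.015 m).
It fails at once if a cup or the glaze jar is moved by more than 20 mm (distance of any of cup_a, cup_b, glaze_jar from where it was at the start of the episode above 0.02 m).
It also fails if it takes over 72 s, if anything falls off the work surface, if the arm or the gripper's body presses on something with over 40 N, if the wrist force passes 120 N, or if a joint passes its speed limit or range.

## Working session

There is one attempt and no reset: what is moved stays moved. The work goes in short steps, Python scripts to look and compute and a tool call to move; the robot and the scene stay as the last step left them, time stands still between calls to the robot, and variables do not carry over. Pictures are saved under pics/ and viewed, at most 10 in all, crops included, and the job is handed in when it is done.

Besides the shell and the picture viewer there is one more tool, called after "Call:" as name(argument=value, ...) on one line, values as JSON. jog_arm: Moves the arm, as the interface text tells. Its arguments: {"type":"object","properties":{"turn":{"type":"array","items":{"type":"array","items":{"type":"number"}}},"delta_pos":{"type":"array","items":{"type":"array","items":{"type":"number"}}},"gripper":{"type":"array","items":{"type":"number"}},"grip_force":{"type":"number"}},"required":["turn","delta_pos","gripper"]}

```bash
mkdir -p pics
python3 - <<'E'
from workcell import read_state, vision
import cv2,json
import numpy as np
s=read_state();print(s)
for n in("top","side","wrist"):
    im=vision.read_camera(n);cv2.imwrite(f"pics/{n}0.png",im[:,:,::-1])
    print(n,vision.calibration(n))
E
```

```text
{'time': 0.0, 'q': array([ 1.09910078e+00,  2.64722436e-01,  1.60537290e+00, -1.42469099e-05,
        1.27372289e+00, -3.69328023e-02]), 'joint_vel': array([ 0.0008608 , -0.001014  ,  0.00091972,  0.00029685, -0.00145504,
        0.00098772]), 'joint_torque': array([ 1.21938028e-04, -5.15097535e+01, -3.67318797e+01, -1.39286576e-04,
        1.25929451e-02,  1.38718255e-05]), 'tool_pos': array([0.28399735, 0.61153496, 0.22998334]), 'tcp_rot': array([-0.67743313, -3.06712281,  0.00338828]), 'wrist_force': array([ 0.22614366, -0.04410189,  0.49051047]), 'torque': array([0.01626771, 0.01148717, 0.02095366]), 'grip_force': 0.0, 'width': 1.0004551422817347}
top {'vfov': 56.85577953882372, 'cx': 312.475760345235, 'cy': 194.21777141549012, 'R': array([[ 0.02008195, -0.9996957 , -0.01432565],
       [-0.98550282, -0.01737842, -0.16876666],
       [ 0.16846635,  0.01750714, -0.98555192]]), 't': array([-0.0635597 ,  0.58142613,  0.89785807])}
side {'vfov': 42.44904328514557, 'cx': 318.503202480636, 'cy': 199.61758629786598, 'R': array([[ 0.8629219 , -0.50491866,  0.02056575],
       [-0.30403902, -0.55125867, -0.77696471],
       [ 0.40364102,  0.66420707, -0.62920815]]), 't': array([-0.52912043,  0.22326967,  1.10162239])}
wrist {'vfov': 61.184583409356115, 'cx': 321.26478548108867, 'cy': 195.38145831789473, 'mount': array([[-8.96588871e-05, -9.48460863e-01, -3.16894276e-01,
         8.33362797e-02],
       [ 9.99999978e-01, -2.53576859e-05, -2.07034703e-04,
        -5.73322516e-04],
       [ 1.88328608e-04, -3.16894288e-01,  9.48460845e-01,
        -1.43244023e-01],
       [ 0.00000000e+00,  0.00000000e+00,  0.00000000e+00,
         1.00000000e+00]])}
```

View pics/top0.png

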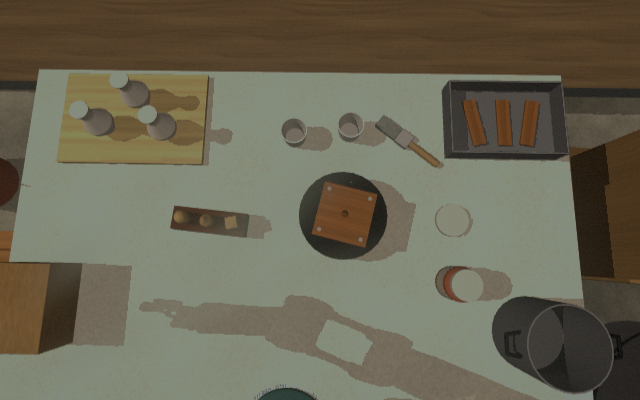

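View pics/side0.png

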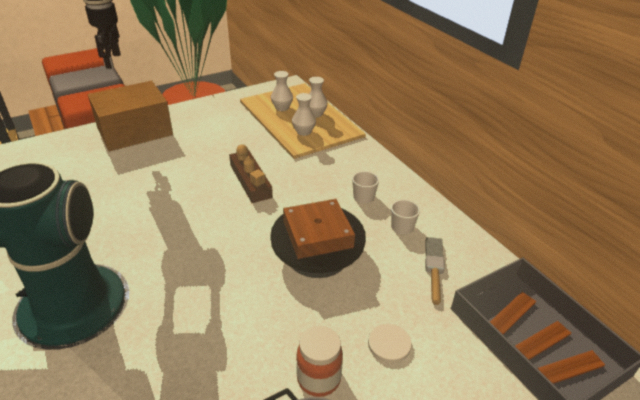

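The top view shows the rack at about (210,221) with three pins, at (182,217), (206,221) and a square one at (231,222). The block is at (345,214) with its hole at about (345,213). The side view shows the same layout. I'll crop in to tell the pins apart.

```bash
cat > h.py <<'E'
import cv2,numpy as np
from workcell import vision
def cal(n):
    c=vision.calibration(n);f=200/np.tan(np.radians(c["vfov"]/2));return c,f
def proj(n,X):
    c,f=cal(n);p=c["R"]@np.array(X,float)+c["t"];return np.array([c["cx"]+f*p[0]/p[2],c["cy"]+f*p[1]/p[2]])
def ray(n,uv):
    c,f=cal(n);d=c["R"].T@np.array([(uv[0]-c["cx"])/f,(uv[1]-c["cy"])/f,1]);return -c["R"].T@c["t"],d/np.linalg.norm(d)
def onz(n,uv,z):
    o,d=ray(n,uv);return o+d*(z-o[2])/d[2]
def tri(a,b):
    (o1,d1),(o2,d2)=ray("top",a),ray("side",b)
    s=np.linalg.lstsq(np.c_[d1,-d2],o2-o1,rcond=None)[0]
    p,q=o1+s[0]*d1,o2+s[1]*d2;return (p+q)/2,np.linalg.norm(p-q)
E
python3 - <<'E'
import cv2,numpy as np
from h import *
t=cv2.imread("pics/top0.png");s=cv2.imread("pics/side0.png")
a=t[195:245,160:260];b=t[170:260,295:395];c=s[135:210,220:320];d=s[190:265,270:370]
r=lambda x:cv2.resize(x,(400,int(x.shape[0]*4)),interpolation=cv2.INTER_CUBIC)
L=np.vstack([r(a),r(b)]);R=np.vstack([r(c),r(d)]);h=600
L=np.vstack([L,np.zeros((h-L.shape[0],400,3),np.uint8)])
cv2.imwrite("pics/c1.png",np.clip(np.hstack([L,R[:h]])*1.5,0,255).astype(np.uint8))
for p in[(182,216),(206,220),(231,222)]:print(onz("top",p,.08))
# block corner screws etc later: block top contour
hsv=cv2.cvtColor(t,cv2.COLOR_BGR2HSV)
print(hsv[200,325],hsv[225,365],hsv[213,345],hsv[222,231],hsv[216,182],hsv[230,215])
m=cv2.inRange(hsv,(3,120,60),(15,255,255));m[:, :295]=0;m[:,395:]=0;m[:170]=0;m[260:]=0
cs=max(cv2.findContours(m,0,2)[0],key=cv2.contourArea);print(cv2.minAreaRect(cs))
for p in cv2.boxPoints(cv2.minAreaRect(cs)):print(p,onz("top",p,.11))
E
```

```text
[0.5170758  0.26741081 0.08      ]
[0.50830854 0.20732238 0.08      ]
[0.50454274 0.14538956 0.08      ]
[ 14 150 100] [ 13 171 103] [ 13 149  84] [ 18 103 129] [ 18 116 103] [16 81 79]
((344.5294494628906, 213.88235473632812), (55.298118591308594, 55.29811477661133), 14.03624439239502)
[311.00006 233.99998] [ 0.47712293 -0.05209919  0.11      ]
[324.4118  180.35295] [ 0.60648067 -0.08173994  0.11      ]
[378.05884 193.76472] [ 0.57594928 -0.21033749  0.11      ]
[364.6471  247.41176] [ 0.44836437 -0.17788887  0.11      ]
```

View pics/c1.png

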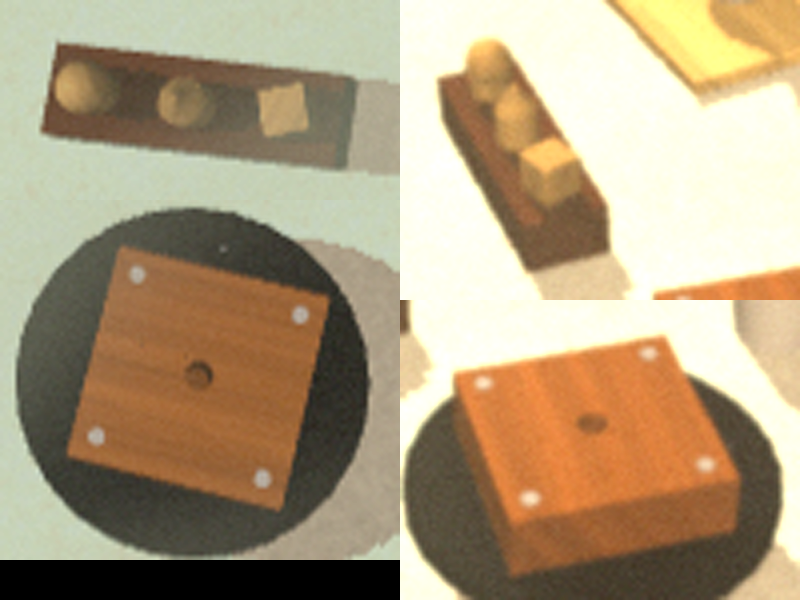

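The cone pin is in the middle place: its apex is at about (206,219) in the top view and (248.7,156.5) in the side view. The hole is at about (344.7,213.7) in the top view and (318,220.7) in the side view.

Run:
```python
from h import *
from workcell import read_state
from scipy.spatial.transform import Rotation as Ro
t=cv2.imread("pics/top0.png");s=cv2.imread("pics/side0.png")
def dark(im,x0,y0,x1,y1):
    g=im[y0:y1,x0:x1].astype(float).sum(2);g=cv2.GaussianBlur(g,(3,3),0);w=np.clip(np.median(g)*.85-g,0,None)
    y,x=np.mgrid[y0:y1,x0:x1];return (w*x).sum()/w.sum(),(w*y).sum()/w.sum()
ht=dark(t,337,206,353,222);hs=dark(s,308,212,328,229);print(ht,hs,onz("top",ht,.11),onz("side",hs,.11),tri(ht,hs))
print("apex",tri((206,219),(248.7,156.7)), onz("side",(248.7,156.7),.084),onz("top",(206,219),.084))
for n,im,b in(("top",t,(165,205,245,240)),("side",s,(230,140,272,195))):
    x0,y0,x1,y1=b;h=cv2.cvtColor(im,cv2.COLOR_BGR2HSV)[y0:y1,x0:x1]
    m=cv2.inRange(h,(8,70,105 if n=="top" else 120),(25,255,255))
    for c in cv2.findContours(m,0,2)[0]:
        if cv2.contourArea(c)>30:
            q=cv2.minAreaRect(c);u=(q[0][0]+x0,q[0][1]+y0);print(n,u,q[1],onz(n,u,.06))
A=Ro.from_rotvec(read_state()["tcp_rot"]).as_matrix();print(A.round(3))
# rack corners from top crop (z=.04)
for p in[(57,43),(42,132),(345,168),(355,77)]:print(onz("top",(160+p[0]/4,195+p[1]/4),.04))
```

```text
(np.float64(345.09745656006044), np.float64(212.43277397495478)) (np.float64(317.2093433139113), np.float64(220.47324113048708)) [ 0.52962655 -0.13191817  0.11      ] [ 0.53186367 -0.12869972  0.11      ] (array([ 0.52955459, -0.13182929,  0.11331462]), np.float64(0.0007234638472510194))
apex (array([0.51085114, 0.20337616, 0.09169105]), np.float64(0.002653825152679104)) [0.5162802  0.21335894 0.084     ] [0.51038252 0.20626566 0.084     ]
top (230.1699981689453, 222.18999862670898) (11.455130577087402, 11.313708305358887) [0.50583427 0.15220679 0.06      ]
top (177.5, 216.5) (9.0, 7.0) [0.51768664 0.28616738 0.06      ]
side (252.77353286743164, 166.55729866027832) (53.25375747680664, 18.0994873046875) [0.51952903 0.1975058  0.06      ]
[[-0.907  0.421 -0.001]
 [ 0.421  0.907 -0.002]
 [ 0.    -0.002 -1.   ]]
[0.54747837 0.30461992 0.04      ]
[0.48986565 0.30947064 0.04      ]
[0.47070523 0.11379962 0.04      ]
[0.52894643 0.11029115 0.04      ]
```

Call:
jog_arm(turn=[[0,0,0],[0,0,0],[0,0,0],[0,0,0],[0,0,0],[0,0,0],[0,0,0],[0,0,0],[0,0,0],[0,0,0],[0,0,0],[0,0,0],[0,0,0.123],[0,0,0.123],[0,0,0.123],[0,0,0.123],[0,0,0.123],[0,0,0.123],[0,0,0.123],[0,0,0.123]], delta_pos=[[-0.0313,-0.0226,0],[-0.0313,-0.0226,0],[-0.0313,-0.0226,0],[-0.0313,-0.0226,0],[-0.0313,-0.0226,0],[-0.0313,-0.0226,0],[-0.0313,-0.0226,0],[-0.0313,-0.0226,0],[-0.0313,-0.0226,0],[-0.0313,-0.0226,0],[-0.0313,-0.0226,0],[-0.0313,-0.0226,0],[0,0,0],[0,0,0],[0,0,0],[0,0,0],[0,0,0],[0,0,0],[0,0,0],[0,0,0]], gripper=[0.06,0.06,0.06,0.06,0.06,0.06,0.06,0.06,0.06,0.06,0.06,0.06,0.06,0.06,0.06,0.06,0.06,0.06,0.06,0.06], grip_force=40)

```text
time: 1.82
tool_pos: [0.5105, 0.2079, 0.2309]
tcp_rot: [-2.053, -2.377, 0.001]
wrist_force: [0.0, 0.3, -0.8]
width: 0.706
grip_force: 0.0
```

Call:
jog_arm(turn=[[0,0,0.124],[0,0,0.124],[0,0,0],[0,0,0],[0,0,0]], delta_pos=[[0,0,0.01],[0,0,0.01],[0,0,0],[0,0,0],[0,0,0]], gripper=[0.06,0.06,0.06,0.06,0.06])

```text
time: 2.23
tool_pos: [0.5108, 0.208, 0.2115]
tcp_rot: [-2.322, -2.116, 0.0]
wrist_force: [1.0, 0.4, -0.1]
width: 0.707
grip_force: 0.0
```

```bash
cat >> h.py <<'E'
from workcell import read_state
from scipy.spatial.transform import Rotation as Ro
def tool():
    s=read_state();return Ro.from_rotvec(s["tcp_rot"]).as_matrix(),np.array(s["tool_pos"])
def wray(uv,A,p):
    c,f=cal("wrist");M=np.array(c["mount"]);d=A@M[:3,:3]@np.array([(uv[0]-c["cx"])/f,(uv[1]-c["cy"])/f,1])
    return A@M[:3,3]+p,d
def wonz(uv,A,p,z):
    o,d=wray(uv,A,p);return o+d*(z-o[2])/d[2]
def wproj(X,A,p):
    c,f=cal("wrist");M=np.array(c["mount"]);x=M[:3,:3].T@(A.T@(np.array(X)-p)-M[:3,3]);return c["cx"]+f*x[0]/x[2],c["cy"]+f*x[1]/x[2]
E
python3 - <<'E'
from h import *
A,p=tool();im=vision.read_camera("wrist")[:,:,::-1];cv2.imwrite("pics/w1.png",im)
np.savez("w1",A=A,p=p);print(A.round(3),p,wproj([.51,.208,.084],A,p),wproj([.51,.208,.066],A,p))
E
```

```text
[[ 0.093  0.996 -0.   ]
 [ 0.996 -0.093 -0.   ]
 [-0.    -0.    -1.   ]] [0.51077288 0.20800971 0.21146579] (np.float64(322.69234255240707), np.float64(185.3218025258211)) (np.float64(322.61915310671634), np.float64(179.4485061441788))
```

View pics/w1.png

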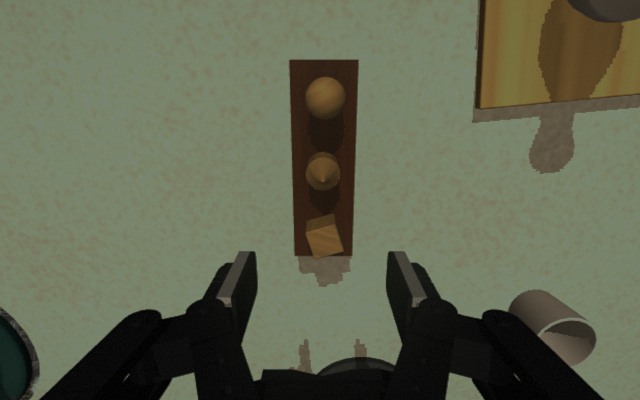

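The wrist view shows the cone pin in the middle, with its head outline centred at about (322.5,171) and its apex at about (323,177). The ball pin is above it and the flat pin below.

Run:
```python
from h import *
d=np.load("w1.npz");A,p=d["A"],d["p"]
g=cv2.imread("pics/w1.png")[140:205,285:365]
cv2.imwrite("pics/w1c.png",np.clip(cv2.resize(g,None,fx=8,fy=8,interpolation=2)*2.0,0,255).astype(np.uint8)[:, :640])
print(wonz((323,177),A,p,.084),wonz((322.5,190),A,p,.066),wonz((322.5,152),A,p,.05))
for xy in[(.51,.208),(.511,.214)]:
  th=np.linspace(0,2*np.pi,60)
  for z in(.04,.066):
    q=np.array([wproj([xy[0]+.015*np.cos(a),xy[1]+.015*np.sin(a),z],A,p) for a in th]);print(xy,z,q.min(0),q.max(0))
```

```text
[0.5109134  0.21514711 0.084     ] [0.50899505 0.19824549 0.066     ] [0.51190965 0.22933829 0.05      ]
(0.51, 0.208) 0.04 [306.90465869 156.65423224] [338.16594233 187.00206829]
(0.51, 0.208) 0.066 [305.71034327 162.87833791] [339.54434617 195.48927537]
(0.511, 0.214) 0.04 [307.27841526 150.29312751] [338.72642141 181.00449516]
(0.511, 0.214) 0.066 [306.10793445 156.02288416] [340.16013212 189.05692699]
```

View pics/w1c.png

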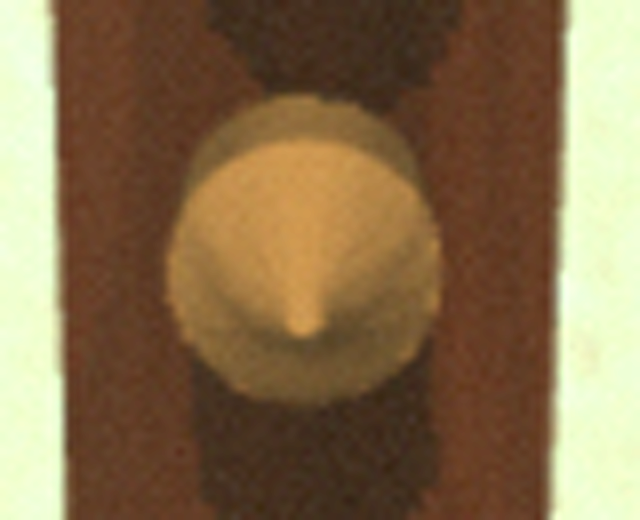

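The apex sharpens to (322.9,181.2), which puts the pin at about (0.511,0.2118).

Call:
jog_arm(turn=[[0,0,0],[0,0,0],[0,0,0],[0,0,0],[0,0,0],[0,0,0],[0,0,0],[0,0,0],[0,0,0],[0,0,0],[0,0,0]], delta_pos=[[0.0035,0,0.02],[0,0,0.03],[0,0,0.03],[0,0,0.03],[0,0,0.025],[0,0,0.02],[0,0,0.0085],[0,0,0.005],[0,0,0],[0,0,0],[0,0,0]], gripper=[0.06,0.06,0.06,0.06,0.06,0.06,0.06,0.06,0.06,0.06,0.06])

```text
time: 3.2
tool_pos: [0.5126, 0.212, 0.0446]
tcp_rot: [2.324, 2.112, 0.005]
wrist_force: [-0.9, -0.3, -0.0]
width: 0.704
grip_force: 0.0
```

Call:
jog_arm(turn=[[0,0,0],[0,0,0],[0,0,0],[0,0,0],[0,0,0],[0,0,0],[0,0,0],[0,0,0]], delta_pos=[[0,0,0],[0,0,0],[0,0,0],[0,0,0],[0,0,0],[0,0,0],[0,0,0],[0,0,0]], gripper=[0.05,0.045,0.04,0.035,0.03,0.025,0.02,0.02], grip_force=40)

```text
time: 3.87
tool_pos: [0.5115, 0.2116, 0.0433]
tcp_rot: [2.325, 2.112, 0.001]
wrist_force: [-0.1, -1.0, 4.0]
width: 0.335
grip_force: 39.4
```

Call:
jog_arm(turn=[[0,0,0],[0,0,0],[0,0,0],[0,0,0],[0,0,0],[0,0,0],[0,0,0],[0,0,0],[0,0,0]], delta_pos=[[0,0,-0.005],[0,0,-0.015],[0,0,-0.025],[0,0,-0.03],[0,0,-0.03],[0,0,-0.03],[0,0,-0.015],[0,0,0],[0,0,0]], gripper=[0.02,0.02,0.02,0.02,0.02,0.02,0.02,0.02,0.02])

```text
time: 4.62
tool_pos: [0.5114, 0.2117, 0.1935]
tcp_rot: [2.325, 2.112, 0.003]
wrist_force: [-0.4, -0.1, -1.8]
width: 0.332
grip_force: 41.2
```

Run:
```python
from h import *
A,p=tool();s=read_state();print(p,s["wrist_force"],s["width"],s["grip_force"])
T=np.array([.530,-.132,p[2]]);print("tool delta",A.T@(T-p))
```

```text
[0.51143835 0.21165947 0.1934943 ] [-0.39590562 -0.0531509  -1.7772278 ] 0.33221182111302394 41.17315165363834
tool delta [-3.40299350e-01  5.14070156e-02 -1.94523414e-04]
```

Call:
jog_arm(turn=[[0,0,0],[0,0,0],[0,0,0],[0,0,0],[0,0,0],[0,0,0],[0,0,0],[0,0,0],[0,0,0],[0,0,0],[0,0,0],[0,0,0],[0,0,0],[0,0,0]], delta_pos=[[-0.017,0.0026,0],[-0.034,0.0051,0],[-0.034,0.0051,0],[-0.034,0.0051,0],[-0.034,0.0051,0],[-0.034,0.0051,0],[-0.034,0.0051,0],[-0.034,0.0051,0],[-0.034,0.0051,0],[-0.034,0.0051,0],[-0.017,0.0026,0],[0,0,0],[0,0,0],[0,0,0]], gripper=[0.02,0.02,0.02,0.02,0.02,0.02,0.02,0.02,0.02,0.02,0.02,0.02,0.02,0.02])

```text
time: 5.78
tool_pos: [0.5281, -0.1309, 0.1908]
tcp_rot: [-2.323, -2.11, 0.002]
wrist_force: [-0.4, 0.4, -1.2]
width: 0.33
grip_force: 41.2
```

Run:
```python
from h import *
A,p=tool();im=vision.read_camera("wrist")[:,:,::-1];sd=vision.read_camera("side")[:,:,::-1]
cv2.imwrite("pics/w2.png",im);cv2.imwrite("pics/s2.png",sd);np.savez("w2",A=A,p=p);print(p,read_state()["wrist_force"])
X=np.array([.53,-.132,.11]);print(wproj(X,A,p),wproj(p+A@[0,0,.029],A,p),proj("side",p+A@[0,0,.029]))
c=np.clip(cv2.resize(im[100:400,220:420],None,fx=2,fy=2,interpolation=2)*1.6,0,255)
d=np.clip(cv2.resize(sd[130:280,268:368],None,fx=4,fy=4,interpolation=2)*1.3,0,255)
cv2.imwrite("pics/c2.png",np.hstack([c,d]).astype(np.uint8))
```

```text
[ 0.52809876 -0.13092708  0.19080116] [-0.15804477  0.29418264 -0.6396537 ]
(np.float64(327.2484517601225), np.float64(205.685595068141)) (np.float64(324.7010370861028), np.float64(236.0695780723056)) [316.63430023 203.81209822]
```

View pics/c2.png

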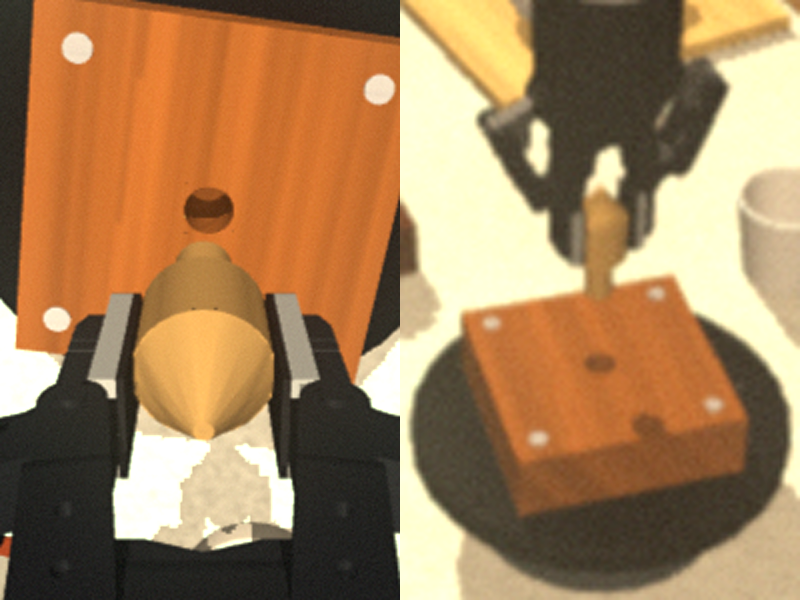

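The wrist view shows the hole centred at full-picture pixel (324.5,205). The far edge of the shank end is at about (322,220.5), and the pin hangs upright between the pads.

Run:
```python
from h import *
d=np.load("w2.npz");A,p=d["A"],d["p"]
im=cv2.imread("pics/w2.png")
g=im[185:222,300:350].astype(float).sum(2)
m=(cv2.GaussianBlur(g,(3,3),0)<np.median(g[:5])*.72).astype(np.uint8)
for c in cv2.findContours(m,0,2)[0]:
    if cv2.contourArea(c)>60:
        x,y,w,h=cv2.boundingRect(c);print("dark",x+300,y+185,w,h)
u=(324.5,205)
for b in(.1092,.11):H=wonz(u,A,p,b);print("hole world",H,"tool",A.T@(H-p))
for dz in(.027,.029,.031):
    e=wonz((322,220.5),A,p,p[2]-dz);t=A.T@(e-p);print("pin end tool xy",dz,t[0]-.008,t[1])
```

```text
dark 312 196 25 19
hole world [ 0.5280946  -0.13159477  0.1092    ] tool [-0.00077209  0.00034863  0.08159949]
hole world [ 0.52811768 -0.13130368  0.11      ] tool [-0.00047908  0.0003408   0.0807999 ]
pin end tool xy 0.027 0.0022483937450359284 -0.0015204999189115057
pin end tool xy 0.029 0.0014104545383041619 -0.0015165709904953898
pin end tool xy 0.031 0.0005725153315724232 -0.0015126420620792766
```

Run:
```python
from h import *
d=np.load("w2.npz");A,p=d["A"],d["p"]
for i in range(2):
    c=vision.calibration("wrist");print(c["mount"].round(4),c["cx"],c["vfov"])
print(wproj(p+A@[0,0,.029],A,p));print(A.round(4))
c=vision.calibration("top");print(c["t"])
```

```text
[[-1.000e-04 -9.483e-01 -3.173e-01  8.160e-02]
 [ 1.000e+00  0.000e+00 -4.000e-04 -1.900e-03]
 [ 3.000e-04 -3.173e-01  9.483e-01 -1.432e-01]
 [ 0.000e+00  0.000e+00  0.000e+00  1.000e+00]] 321.26478548108867 61.184583409356115
[[-1.000e-04 -9.483e-01 -3.173e-01  8.160e-02]
 [ 1.000e+00  0.000e+00 -4.000e-04 -1.900e-03]
 [ 3.000e-04 -3.173e-01  9.483e-01 -1.432e-01]
 [ 0.000e+00  0.000e+00  0.000e+00  1.000e+00]] 321.26478548108867 61.184583409356115
(np.float64(324.7010370861028), np.float64(236.0695780723056))
[[ 0.0961  0.9954 -0.0034]
 [ 0.9954 -0.0961  0.0016]
 [ 0.0013 -0.0035 -1.    ]]
[-0.0635597   0.58142613  0.89785807]
```

Call:
jog_arm(turn=[[0,0,0],[0,0,0],[0,0,0],[0,0,0],[0,0,0],[0,0,0],[0,0,0],[0,0,0]], delta_pos=[[-0.0019,0.0019,0.01],[0,0,0.015],[0,0,0.01],[0,0,0.005],[0,0,0],[0,0,0],[0,0,0],[0,0,0]], gripper=[0.02,0.02,0.02,0.02,0.02,0.02,0.02,0.02])

```text
time: 6.55
tool_pos: [0.5317, -0.134, 0.1536]
tcp_rot: [2.324, 2.111, 0.001]
wrist_force: [0.7, 0.4, -0.0]
width: 0.335
grip_force: 41.2
```

Run:
```python
from h import *
A,p=tool();im=vision.read_camera("wrist")[:,:,::-1];sd=vision.read_camera("side")[:,:,::-1]
cv2.imwrite("pics/w3.png",im);cv2.imwrite("pics/s3.png",sd);np.savez("w3",A=A,p=p,M=vision.calibration("wrist")["mount"]);print(p,A.round(4))
c=np.clip(cv2.resize(im[170:320,270:370],None,fx=4,fy=4,interpolation=2)*1.6,0,255)
d=np.clip(cv2.resize(sd[150:250,285:352],None,fx=6,fy=6,interpolation=2)*1.3,0,255)[:,:400]
cv2.imwrite("pics/c3.png",np.hstack([c,d]).astype(np.uint8))
```

```text
[ 0.53173368 -0.13404659  0.15363837] [[ 9.580e-02  9.954e-01  1.500e-03]
 [ 9.954e-01 -9.580e-02 -4.000e-04]
 [-3.000e-04  1.500e-03 -1.000e+00]]
```

View pics/c3.png

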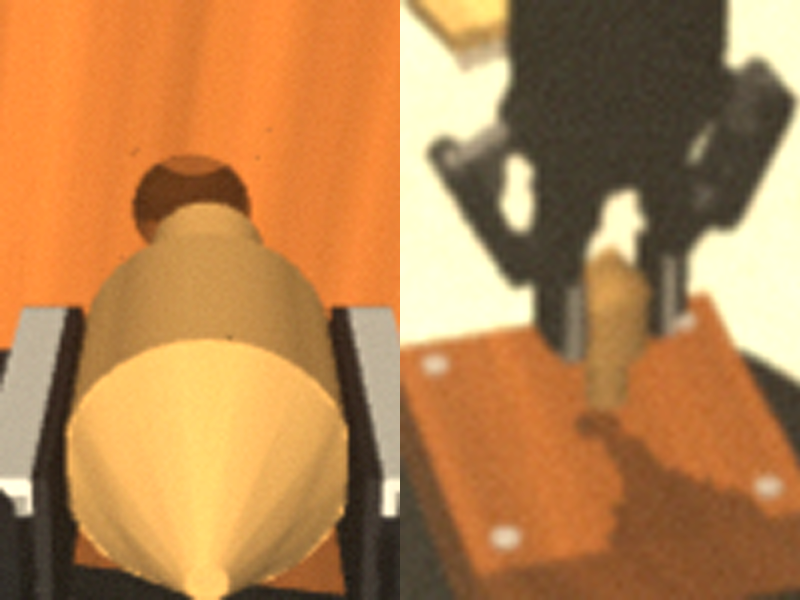

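The wrist view now shows the hole spanning columns 303–332.5 with its far edge at row 208.7. The shank end is centred at column 322.3 with its far edge at row 220.7, so the pin is a little to the right of the hole.

Run:
```python
from h import *
d=np.load("w3.npz");A,p,M=d["A"],d["p"],d["M"]
im=cv2.imread("pics/w3.png")
c,f=cal("wrist")
def tp(uv,zt):
    dd=M[:3,:3]@np.array([(uv[0]-c["cx"])/f,(uv[1]-c["cy"])/f,1]);return M[:3,3]+dd*(zt-M[2,3])/dd[2]
for zp in(.028,.030):
  pe=tp((322.2,220.75),zp)-[.008,0,0]
  print("pin",pe)
  for zh in(.039,.0415,.0436):
    l,r,t=tp((303.3,220),zh),tp((332.5,220),zh),tp((318,208.75),zh)
    print(zh,"diam",r[1]-l[1],"hole-pin",t[0]-.00875-pe[0],(l[1]+r[1])/2-pe[1])
s=read_state();print(s["tool_pos"],s["wrist_force"])
```

```text
pin [ 0.00168328 -0.00140682  0.028     ]
0.039 diam 0.017002190012739966 hole-pin 0.002101326206752366 -0.00247558067627402
0.0415 diam 0.01723541900018436 hole-pin 0.001153661507355186 -0.002503418374807056
0.0436 diam 0.017431331349637653 hole-pin 0.0003576231598615559 -0.0025268020415748073
pin [ 0.00084315 -0.0014016   0.03      ]
0.039 diam 0.017002190012739966 hole-pin 0.00294145668362103 -0.0024807922660937667
0.0415 diam 0.01723541900018436 hole-pin 0.00199379198422385 -0.002508629964626803
0.0436 diam 0.017431331349637653 hole-pin 0.00119775363673022 -0.0025320136313945543
[ 0.53161825 -0.13406805  0.15358587] [-0.36790348  0.88869308 -1.31717707]
```

Call:
jog_arm(turn=[[0,0,0],[0,0,0],[0,0,0],[0,0,0],[0,0,0],[0,0,0]], delta_pos=[[0.0008,-0.0025,0],[0,0,0.004],[0,0,0.004],[0,0,0],[0,0,0],[0,0,0]], gripper=[0.02,0.02,0.02,0.02,0.02,0.02])

```text
time: 7.15
tool_pos: [0.5285, -0.1329, 0.1445]
tcp_rot: [-2.325, -2.112, 0.0]
wrist_force: [0.3, 0.1, -0.0]
width: 0.333
grip_force: 41.2
```

Run:
```python
from h import *
A,p=tool();im=vision.read_camera("wrist")[:,:,::-1];cv2.imwrite("pics/w4.png",im)
np.savez("w4",A=A,p=p,M=vision.calibration("wrist")["mount"]);print(p,A[:,2],read_state()["wrist_force"])
c=np.clip(cv2.resize(im[190:260,270:370],None,fx=6,fy=6,interpolation=2)*1.6,0,255)
cv2.imwrite("pics/c4.png",c.astype(np.uint8))
```

```text
[ 0.52852573 -0.13286482  0.14453789] [-4.10519571e-04  1.11569295e-04 -9.99999910e-01] [ 0.02177317 -0.62804829 -0.42062923]
```

View pics/c4.png

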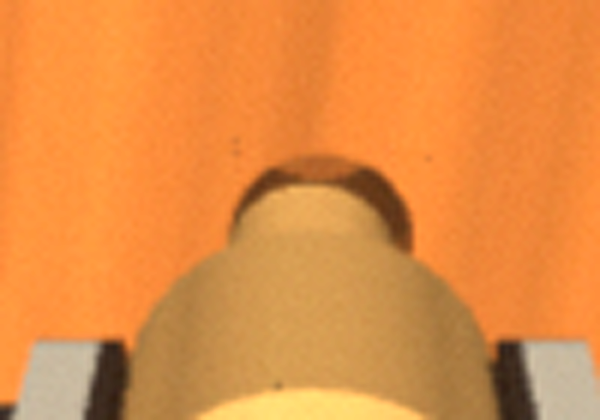

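The hole is now centred at about column 323.7 with its far edge at row 215.8. The shank end is at about column 322.2 with its far edge at row 220.7. They are nearly aligned.

Run:
```python
from h import *
d=np.load("w4.npz");M=d["M"];c,f=cal("wrist")
def tp(uv,zt):
    dd=M[:3,:3]@np.array([(uv[0]-c["cx"])/f,(uv[1]-c["cy"])/f,1]);return M[:3,3]+dd*(zt-M[2,3])/dd[2]
for zp in(.028,.030):
  pe=tp((322.2,220.7),zp)-[.008,0,0]
  for zh in(.0325,.0345,.036):
    l,r,t=tp((308.7,227),zh),tp((338.7,227),zh),tp((323.7,215.8),zh)
    print(zp,zh,r[1]-l[1],(t[0]-.00875-pe[0])*1e3,((l[1]+r[1])/2-pe[1])*1e3)
```

```text
0.028 0.0325 0.016964873720893177 0.3235692688355746 0.862860191711101
0.028 0.0345 0.017157936102574385 -0.48249479806231066 0.8777573968267961
0.028 0.036 0.017302732888835295 -1.0870428482357142 0.8889303006635665
0.03 0.0325 0.016964873720893177 1.1633536019200057 0.8576490095559676
0.03 0.0345 0.017157936102574385 0.3572895350221206 0.8725462146716627
0.03 0.036 0.017302732888835295 -0.24725851515128294 0.8837191185084331
```

Correct dy by +0.8 mm and feel down lightly.

Call:
jog_arm(turn=[[0,0,0],[0,0,0],[0,0,0],[0,0,0],[0,0,0],[0,0,0]], delta_pos=[[0,0.0008,0],[0,0,0.001],[0,0,0.001],[0,0,0.001],[0,0,0],[0,0,0]], gripper=[0.02,0.02,0.02,0.02,0.02,0.02])

```text
time: 7.7
tool_pos: [0.5293, -0.1329, 0.1416]
tcp_rot: [-2.325, -2.112, 0.0]
wrist_force: [0.4, -0.7, -0.3]
width: 0.338
grip_force: 41.2
```

Call:
jog_arm(turn=[[0,0,0],[0,0,0],[0,0,0]], delta_pos=[[0,0,0.001],[0,0,0.0005],[0,0,0]], gripper=[0.02,0.02,0.02])

```text
time: 7.95
tool_pos: [0.5293, -0.1329, 0.1401]
tcp_rot: [-2.325, -2.112, 0.0]
wrist_force: [-0.7, -0.3, -0.8]
width: 0.333
grip_force: 41.2
```

Call:
jog_arm(turn=[[0,0,0],[0,0,0],[0,0,0]], delta_pos=[[0,0,0.0005],[0,0,0.0005],[0,0,0]], gripper=[0.02,0.02,0.02])

```text
time: 8.2
tool_pos: [0.5294, -0.1329, 0.1392]
tcp_rot: [-2.325, -2.112, 0.0]
wrist_force: [0.1, 0.2, 0.2]
width: 0.339
grip_force: 41.2
```

Call:
jog_arm(turn=[[0,0,0],[0,0,0],[0,0,0]], delta_pos=[[0,0,0.0005],[0,0,0.0005],[0,0,0]], gripper=[0.02,0.02,0.02])

```text
time: 8.45
tool_pos: [0.5294, -0.1329, 0.1382]
tcp_rot: [-2.325, -2.112, 0.0]
wrist_force: [0.4, 0.8, -0.4]
width: 0.332
grip_force: 41.2
```

Call:
jog_arm(turn=[[0,0,0],[0,0,0],[0,0,0]], delta_pos=[[0,0,0.0005],[0,0,0],[0,0,0]], gripper=[0.02,0.02,0.02])

```text
time: 8.7
tool_pos: [0.5294, -0.1329, 0.1377]
tcp_rot: [-2.325, -2.112, 0.0]
wrist_force: [0.1, -0.2, -0.0]
width: 0.337
grip_force: 41.2
```

Call:
jog_arm(turn=[[0,0,0],[0,0,0],[0,0,0]], delta_pos=[[0,0,0.0005],[0,0,0.0005],[0,0,0]], gripper=[0.02,0.02,0.02])

```text
time: 8.95
tool_pos: [0.5294, -0.1329, 0.1367]
tcp_rot: [-2.325, -2.112, 0.0]
wrist_force: [0.1, 0.7, -1.2]
width: 0.332
grip_force: 41.2
```

Call:
jog_arm(turn=[[0,0,0],[0,0,0],[0,0,0]], delta_pos=[[0,0,0.0005],[0,0,0],[0,0,0]], gripper=[0.02,0.02,0.02])

```text
time: 9.2
tool_pos: [0.5294, -0.133, 0.1362]
tcp_rot: [-2.325, -2.112, 0.0]
wrist_force: [0.0, 0.6, -0.4]
width: 0.336
grip_force: 41.2
```

Call:
jog_arm(turn=[[0,0,0],[0,0,0],[0,0,0],[0,0,0]], delta_pos=[[0,0,0.0007],[0,0,0.0007],[0,0,0.0006],[0,0,0]], gripper=[0.02,0.02,0.02,0.02])

```text
time: 9.53
tool_pos: [0.5293, -0.1329, 0.134]
tcp_rot: [-2.325, -2.112, 0.0]
wrist_force: [-0.5, -0.8, -0.5]
width: 0.335
grip_force: 41.2
```

Call:
jog_arm(turn=[[0,0,0],[0,0,0],[0,0,0],[0,0,0]], delta_pos=[[0,0,0.001],[0,0,0.001],[0,0,0.001],[0,0,0]], gripper=[0.02,0.02,0.02,0.02])

```text
time: 9.87
tool_pos: [0.5292, -0.1329, 0.131]
tcp_rot: [-2.325, -2.112, 0.0]
wrist_force: [-0.1, 0.2, -0.2]
width: 0.336
grip_force: 41.2
```

In the hole, 8 mm down with no force.

Call:
jog_arm(turn=[[0,0,0],[0,0,0],[0,0,0],[0,0,0],[0,0,0],[0,0,0],[0,0,0],[0,0,0]], delta_pos=[[0,0,0.001],[0,0,0.0015],[0,0,0.0015],[0,0,0.0015],[0,0,0.0015],[0,0,0.001],[0,0,0],[0,0,0]], gripper=[0.02,0.02,0.02,0.02,0.02,0.02,0.02,0.02])

```text
time: 10.53
tool_pos: [0.5294, -0.1329, 0.1232]
tcp_rot: [-2.325, -2.112, 0.0]
wrist_force: [0.5, 0.0, -1.5]
width: 0.334
grip_force: 41.2
```

Call:
jog_arm(turn=[[0,0,0],[0,0,0],[0,0,0],[0,0,0],[0,0,0]], delta_pos=[[0,0,0.0008],[0,0,0.0008],[0,0,0.0008],[0,0,0.0006],[0,0,0]], gripper=[0.02,0.02,0.02,0.02,0.02], grip_force=60)

```text
time: 10.95
tool_pos: [0.5296, -0.133, 0.1212]
tcp_rot: [2.325, 2.112, 0.0]
wrist_force: [-2.0, -0.4, 4.2]
width: 0.331
grip_force: 61.1
```

Call:
jog_arm(turn=[[0,0,0],[0,0,0],[0,0,0],[0,0,0]], delta_pos=[[0,0,0.0006],[0,0,0.0007],[0,0,0.0007],[0,0,0]], gripper=[0.02,0.02,0.02,0.02])

```text
time: 11.28
tool_pos: [0.5297, -0.1331, 0.1196]
tcp_rot: [2.325, 2.112, 0.0]
wrist_force: [-2.5, 0.3, 6.1]
width: 0.327
grip_force: 61.3
```

Call:
jog_arm(turn=[[0,0,0],[0,0,0],[0,0,0],[0,0,0]], delta_pos=[[0,0,0.0006],[0,0,0.0007],[0,0,0.0007],[0,0,0]], gripper=[0.02,0.02,0.02,0.02])

```text
time: 11.62
tool_pos: [0.5297, -0.133, 0.1176]
tcp_rot: [2.325, 2.112, 0.0]
wrist_force: [-2.7, 0.4, 6.3]
width: 0.335
grip_force: 61.3
```

Call:
jog_arm(turn=[[0,0,0],[0,0,0],[0,0,0],[0,0,0]], delta_pos=[[0,0,0.0005],[0,0,0.0005],[0,0,0.0005],[0,0,0]], gripper=[0.02,0.02,0.02,0.02])

```text
time: 11.95
tool_pos: [0.5297, -0.1331, 0.1161]
tcp_rot: [2.325, 2.112, 0.0]
wrist_force: [-1.2, 0.5, 6.4]
width: 0.33
grip_force: 61.3
```

Call:
jog_arm(turn=[[0,0,0],[0,0,0],[0,0,0]], delta_pos=[[0,0,0.0005],[0,0,0.0005],[0,0,0]], gripper=[0.02,0.02,0.02])

```text
time: 12.2
tool_pos: [0.5297, -0.1331, 0.1151]
tcp_rot: [2.325, 2.112, 0.0]
wrist_force: [-2.5, 1.1, 7.3]
width: 0.327
grip_force: 61.3
```

Call:
jog_arm(turn=[[0,0,0],[0,0,0],[0,0,0]], delta_pos=[[0,0,0.0005],[0,0,0.0005],[0,0,0]], gripper=[0.02,0.02,0.02])

```text
time: 12.45
tool_pos: [0.5297, -0.1331, 0.1141]
tcp_rot: [2.325, 2.112, 0.0]
wrist_force: [-3.3, 1.2, 6.0]
width: 0.329
grip_force: 61.3
```

Call:
jog_arm(turn=[[0,0,0],[0,0,0]], delta_pos=[[0,0,0.0005],[0,0,0]], gripper=[0.02,0.02])

```text
time: 12.62
tool_pos: [0.5297, -0.1331, 0.1136]
tcp_rot: [2.325, 2.112, 0.0]
wrist_force: [-3.0, 1.0, 7.1]
width: 0.325
grip_force: 61.3
```

Call:
jog_arm(turn=[[0,0,0],[0,0,0]], delta_pos=[[0,0,0.0005],[0,0,0]], gripper=[0.02,0.02])

```text
time: 12.78
tool_pos: [0.5297, -0.133, 0.1133]
tcp_rot: [2.325, 2.112, 0.0]
wrist_force: [-3.0, 1.4, 8.0]
width: 0.328
grip_force: 61.4
```

Call:
jog_arm(turn=[[0,0,0],[0,0,0]], delta_pos=[[0,0,0.0003],[0,0,0]], gripper=[0.02,0.02])

```text
time: 12.95
tool_pos: [0.5297, -0.1331, 0.1133]
tcp_rot: [2.325, 2.112, 0.0]
wrist_force: [-4.4, 0.9, 9.2]
width: 0.329
grip_force: 61.6
```

Call:
jog_arm(turn=[[0,0,0],[0,0,0],[0,0,0]], delta_pos=[[0,0,0.0005],[0,0,0.0005],[0,0,0]], gripper=[0.02,0.02,0.02])

```text
time: 13.2
tool_pos: [0.5298, -0.1331, 0.1132]
tcp_rot: [2.325, 2.112, 0.0]
wrist_force: [-6.5, 0.8, 15.2]
width: 0.33
grip_force: 62.1
```

Call:
jog_arm(turn=[[0,0,0],[0,0,0],[0,0,0]], delta_pos=[[0,0,0.0005],[0,0,0.0005],[0,0,0]], gripper=[0.02,0.02,0.02])

```text
time: 13.45
tool_pos: [0.5299, -0.1331, 0.1131]
tcp_rot: [2.325, 2.112, 0.0]
wrist_force: [-8.4, 2.4, 20.0]
width: 0.328
grip_force: 62.7
```

Seated: the height has stalled at 0.113 m, as expected, while the force rises to 20 N. Relieve the force and release.

Call:
jog_arm(turn=[[0,0,0],[0,0,0],[0,0,0],[0,0,0],[0,0,0],[0,0,0],[0,0,0],[0,0,0],[0,0,0],[0,0,0],[0,0,0],[0,0,0],[0,0,0],[0,0,0]], delta_pos=[[0,0,-0.001],[0,0,-0.001],[0,0,-0.0005],[0,0,0],[0,0,0],[0,0,0],[0,0,0],[0,0,0],[0,0,0],[0,0,-0.005],[0,0,-0.02],[0,0,-0.03],[0,0,-0.03],[0,0,0]], gripper=[0.02,0.02,0.02,0.035,0.045,0.055,0.06,0.06,0.06,0.06,0.06,0.06,0.06,0.06])

```text
time: 14.62
tool_pos: [0.5336, -0.1342, 0.2044]
tcp_rot: [2.318, 2.106, 0.009]
wrist_force: [2.1, -0.3, 1.5]
width: 0.702
grip_force: 0.0
```

Run:
```python
from h import *
s=read_state();print(s["tool_pos"],s["wrist_force"],s["width"],s["grip_force"])
im=vision.read_camera("wrist")[:,:,::-1];sd=vision.read_camera("side")[:,:,::-1]
c=np.clip(cv2.resize(im[100:300,220:420],(400,400),interpolation=2)*1.6,0,255)
d=np.clip(cv2.resize(sd[170:270,268:368],(400,400),interpolation=2)*1.3,0,255)
cv2.imwrite("pics/c5.png",np.hstack([c,d]).astype(np.uint8))
```

```text
[ 0.53363996 -0.13419131  0.20442209] [ 2.05914035 -0.33875121  1.45744654] 0.7023708493869627 0.0
```

View pics/c5.png

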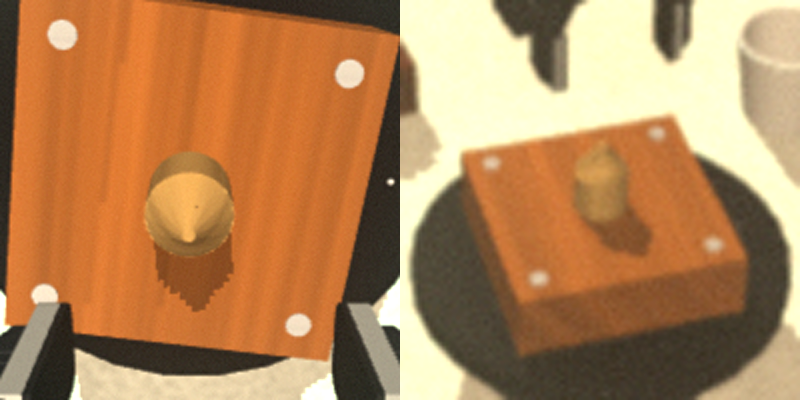

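Both views show the pin standing upright and fully seated in the block's centre, with its shoulder on the wood and the gripper clear. I'll let the arm settle and hand in.

Call:
jog_arm(turn=[[0,0,0],[0,0,0],[0,0,0],[0,0,0],[0,0,0],[0,0,0]], delta_pos=[[0,0,0],[0,0,0],[0,0,0],[0,0,0],[0,0,0],[0,0,0]], gripper=[0.06,0.06,0.06,0.06,0.06,0.06])

```text
time: 15.22
tool_pos: [0.5291, -0.1329, 0.1963]
tcp_rot: [-2.325, -2.112, 0.001]
wrist_force: [-0.2, -0.1, 0.1]
width: 0.704
grip_force: 0.0
```

```bash
python3 -c "
from workcell import ticket
print(ticket.finish_job())"
```

```text
the job is handed in; nothing more can be done
None
```

The cone pin is in the block's hole with its shoulder home, pressed with at most about 20 N at the wrist and released, and the job was handed in at about 15 s; the hand-in returned no verdict.

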